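Square a heavy heatsink into the drilling fixture and lock it

TASK

Set up the big, heavy finned heatsink for drilling, using the fingertips only to push: walk it round on the fixture's plate with pushes at its corners, never lifting or tipping it, until one of its long sides lies flat along the fence and one of its ends is right up against the end stop. Then push the cam lever round as far as it goes, so that the heatsink is locked in that corner. Leave the small things lying round the fixture where they are.

Things in the scene. Friction and masses are not known exactly. Their poses are not given: they have to be found in the camera images.
- heatsink_block: big, heavy block-shaped finned aluminium heatsink, loose, flat on the fixture plate, fins up: 90 mm (its x) by 120 mm (its y, along the fins) by 40 mm high, about 0.7 kg. All four sides are flat and upright to push on over the full height; too wide to grip. Origin: centre of its underside. Alike either way round (half a turn makes no difference).
- fixture: drilling fixture fixed to the bench: a dark steel plate, top 12 mm above the bench, with a fence along its back and an end stop at its left. Origin: on the bench, right below the inner corner of fence and stop; x points through the fence, y through the stop. The plate spans x -222 to 30 mm, y -250 to 30 mm. With the heatsink home its centre is at x = -45, y = -60 mm, its long way along y.
- corner (a point): inner corner where the working faces of fence and end stop would meet, on the plate's top (12 mm above the bench); axes as the fixture's. The fence: a bar 16 mm thick and 24 mm high, its face the plane x = 0 from y = 0 to -200 mm, looking to -x. The end stop: a like bar, its face the plane y = 0 from x = -20 to -90 mm, looking to -y.
- cam_lever (a joint): lever of the cam clamp in front of the corner: 0 open (lever points to the fixture's -x), growing counter-clockwise seen from above to 1.57, closed, its own end stop (points to the fixture's -y, along the heatsink's front). Light friction; stays where left. From about 1.05 rad the cam bears on the heatsink and presses it to the fence: a few newtons at the knob. Closed, it bars the way into the corner.
- lever_pivot (a point): upright pivot axis of the cam lever, 26 mm above the bench; fixed to the fixture at its x = -108.5, y = -28 mm. The cam on it is a disc of 15 mm radius, 4 mm off-centre, 14 to 25 mm above the bench; open, it leaves a passage 92 to 93.5 mm wide between itself and the fence.
- lever_knob (a point): centre of the black upright knob at the lever's end, a cylinder 18 mm across, from 25 to 51 mm above the bench, 75 mm from the pivot. The lever's bar between is 12 mm wide and spans 25 to 37 mm above the bench.
- screw_jar: small clear jar with a screwed lid, 41 mm across, 34 mm high, loose bystander beside the fixture; origin: centre of its underside
- small_heatsink: small finned heatsink 40 x 40 x 20 mm, loose bystander outside the plate; origin: centre of its underside
- pliers: long-nose pliers 160 mm long (its y), 36 mm wide, 11 mm high, loose bystander beside the fixture; origin: centre of its underside
- flux_tin: round tin 49 mm across, 18 mm high, loose bystander behind the fence; origin: centre of its underside
- brush: flux brush 149 mm long (its y), 14 mm wide, 9 mm high, loose bystander beside the fixture; origin: centre of its underside

How it is judged:
By the outcome, as a careful person would: the job done as asked, in the order asked, and still so for the second after the job is handed in, with the robot touching nothing.
It also fails if it takes over 64 s, if anything falls off the work surface, if the arm or the gripper's body presses on something with over 40 N, if the wrist force passes 120 N, or if a joint passes its speed limit or range.

ROBOT

A 7-joint arm with a two-finger parallel gripper is mounted at the origin on a cart in front of the work surface, level with it; the furniture and walls round the work are solid. World frame = base frame: x ahead of the robot, y to its left, z up, the work surface at z = 0. Lengths are in m, angles in rad, forces in N, time in s.
With the tool pointing down it reaches from about 0.4 to 0.85 m from the base axis. Payload 10.4 kg.
Tool frame: the origin (TCP) lies on the centre line of the jaws, within the pads' length; the fingertips stand 14 mm ahead of it and the grasp point (between the pads) lies 5 mm behind it (manip.tip_reach is the distance from the TCP to the fingertips, in m); z points along the fingers, y is the line along which they close (so a half turn about z gives the same grasp; the last joint's range is limited). The gripper opens to 85 mm and grips with 20 to 120 N. Pads are 22 mm wide; open, the fingers measure 114 mm over their backs; the gripper's body (76 mm by 85 mm) begins 54 mm behind the grasp point. The pads swing forward as they close: fully open they stand 13 mm farther back than shut.
Start: joints at [1.081, 0.332, -0.065, 1.46, 0.022, 1.35, -0.088], TCP at [0.281, -0.558, 0.245] pointing down, gripper open.
Joint ranges: [-2.6, 2.6], [-0.5, 2.12], [-1.47, 1.34], [0.16, 2.42], [-1.27, 4.41], [0.06, 2.06], [-2.6, 2.6]. Speed limits (rad/s): [2.22, 2.22, 2.79, 2.79, 3.14, 3.14, 3.14].

INTERFACE

Orientations are given as a unit quaternion [x, y, z, w].
In Python, from workcell import manip gives the robot as it stands.
- The arm moves only by the shell command python3 -m pendant 'ROWS' [FORCE]. ROWS is JSON, a list of rows, each a list of 7 numbers: the shift along the tool's x, y, z in units of 50 mm (1.0 is 50 mm), then the turn, a rotation vector about the tool's x, y, z in units of 8 degrees (1.0 is 8 degrees), then the opening, from -1 (shut) to 1 (fully open), so that 0 is half open. In form: [[dx, dy, dz, ax, ay, az, jaw], ...]. A call has exactly 10 rows; each row is the pose to reach, as a shift and turn from the pose commanded when the call began, along the tool's axes at that moment; what a row does not reach only later rows make up. A row lasts 1/8 s, in which the tool goes at most 62.5 mm and 10.7 degrees, less where a joint would pass 70% of its speed; a pose out of reach is approached as far as the arm can. A call with a gripper value outside its range is refused whole. The fingers move at their own pace and stop on an object; FORCE is the grip in N (left out, the last holds). Time passes only in rows, so rows that repeat a pose let the fingers close, or fill a call up. It gives the time, the measured TCP pose, the force, the opening and the grip force at its end, in the units of the state.
- manip.get_obs(): the state, without advancing time (a new reading comes with each control period).
- manip.camera(name): name is "side" or "top" or "wrist"; returns (picture, depth): 384x512x3 uint8, red, green, blue; 384x512 float32, m along the optical axis (not along the pixel's ray), 0 where there is no reading.
- manip.get_calibration(name): a dict with "fx", "fy", "cx", "cy" (pixels), "D" ([k1, k2, p1, p2, k3] as OpenCV has them; the pictures are not rectified), "xyz" and "orientation" of the camera in the world. Camera axes: x right, y up, looking along -z (the intrinsics and any distortion apply to the point x, -y, -z); pixel columns grow to the right and rows downward; lengths in m; the calibration is good to about 2 mm. A picture is of the moment at which its call begins: read the wrist's pose just before it. get_calibration takes no time and is no camera call; for the wrist camera it gives the pose at the moment of the call.
- manip.hand_in(): hands the job in; it is judged then, once.
Trained networks look in the newest picture that a camera, given by its name, has taken for a name from the list of things; names that differ only in an ending like _2 or _b are one class to them, and where a whole thing is asked for, a point or a joint stands for the part that bears it (a point fixed in the world has none). Each returns a list of dicts, best first, with "p" (0 to 1); they miss things now and then, are a little off and sometimes report something else, mostly with a low value. They report only what shows in the picture. A call takes as long as a camera call.
- manip.find_in(thing, camera): "box" ([left, top, right, bottom] in pixels, round what is visible of it).
- manip.trace(thing, camera): "pixels" (384x512 bool, what is visible of it) and "box" ([left, top, right, bottom] in pixels, round what is visible of it).
- manip.tip_of(thing, camera): "pixel" ([column, row] in pixels: a listed point, or the origin of a listed thing).
The state is a dict: "clock": time; "joint_pos": joint angles; "joint_velocities": joint speeds; "tau": joint torques, N m; "position": TCP position; "ee_rot": TCP orientation; "ft_force": force on the tool from outside, world axes, zero at the start; "torque": the same for the moment, N m; "grip_width": opening from 0.0 (shut) to 1.0 (fully open); "grasp_force": force on a finger pad.
Only numpy, scipy, OpenCV 4.12 (cv2) and the standard library are available. Lean on these libraries where they do the work, as an engineer would, in place of code of your own. Each camera call takes 0.05 s, during which the arm holds its last target. There are 200 camera calls.

## Working session

There is one attempt and no reset: what is moved stays moved. The work goes in short steps, Python scripts to look and compute and a shell command to move; the robot and the scene stay as the last step left them, time stands still between calls to the robot, and variables do not carry over. Pictures are saved under pics/ and viewed, at most 10 in all, crops included, and the job is handed in when it is done.

```bash
mkdir -p pics; cat > h.py <<'E'
import numpy as np, cv2
from scipy.spatial.transform import Rotation as R
from workcell import manip
def cal(n):
    c=manip.get_calibration(n); K=np.array([[c['fx'],0,c['cx']],[0,c['fy'],c['cy']],[0,0,1]]); return c,K,np.array(c['D'],float),R.from_quat(c['orientation']).as_matrix(),np.array(c['xyz'])
def ray(n,px):
    c,K,D,M,t=cal(n); u=cv2.undistortPoints(np.array(px,float).reshape(-1,1,2),K,D)[:,0]
    return t,np.c_[u[:,0],-u[:,1],-np.ones(len(u))]@M.T
def onz(n,px,z):
    t,d=ray(n,px); return t+d*((z-t[2])/d[:,2])[:,None]
def dep(n,px,dm):
    t,d=ray(n,px); return t+d*np.array(dm)[:,None]
def proj(n,P):
    c,K,D,M,t=cal(n); q=(np.atleast_2d(P)-t)@M; q=q*[1,-1,-1]
    return cv2.projectPoints(q,np.zeros(3),np.zeros(3),K,D)[0][:,0]
E
python3 - <<'E'
from h import *
o=manip.get_obs(); print(o['clock'],o['position'],o['ee_rot'])
for n in ['top','side']:
    im,d=manip.camera(n); cv2.imwrite(f'pics/{n}0.png',im[:,:,::-1]); np.save(f'{n}0.npy',d)
    print(n,manip.get_calibration(n))
    for t in ['heatsink_block','corner','lever_pivot','lever_knob','fixture']:
        print(t,[(np.round(r['pixel']),round(r['p'],2)) for r in manip.tip_of(t,n)[:2]])
E
```

```text
0.0 [ 0.28110305 -0.55783056  0.2445204 ] [ 9.72885058e-01  2.31288121e-01 -1.85201839e-04 -6.59359955e-04]
top {'fx': 442.4459232829033, 'fy': 442.4459232829033, 'cx': 257.61372367152416, 'cy': 195.29262601470805, 'D': array([-0.10069393,  0.        ,  0.        ,  0.        ,  0.        ]), 'xyz': array([0.5225563 , 0.11278728, 0.91677655]), 'orientation': array([ 0.03611791, -0.03254114, -0.70133067,  0.71117639])}
heatsink_block [(array([283., 230.]), 0.87)]
corner [(array([210., 181.]), 0.59)]
lever_pivot []
lever_knob [(array([226., 271.]), 0.65)]
fixture [(array([180., 192.]), 0.7), (array([213., 177.]), 0.55)]
side {'fx': 456.1874912517525, 'fy': 456.1874912517525, 'cx': 255.74562362000032, 'cy': 187.96198723797025, 'D': array([0.00939352, 0.        , 0.        , 0.        , 0.        ]), 'xyz': array([ 0.51170613, -0.5820537 ,  0.56435809]), 'orientation': array([ 0.45646855, -0.01863841, -0.05760407,  0.88767722])}
heatsink_block [(array([233., 227.]), 0.86)]
corner [(array([281., 180.]), 0.56), (array([231., 228.]), 0.38)]
lever_pivot [(array([227., 187.]), 0.92)]
lever_knob [(array([195., 183.]), 0.82)]
fixture [(array([277., 182.]), 0.87)]
```

View pics/top0.png

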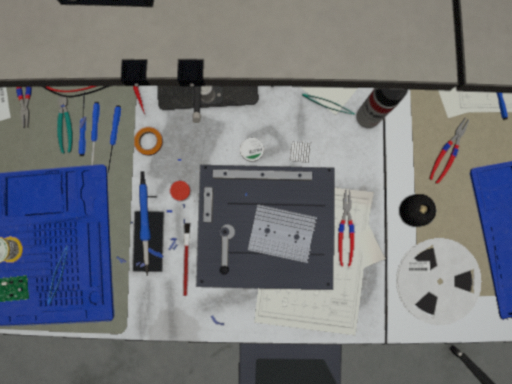

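View pics/side0.png

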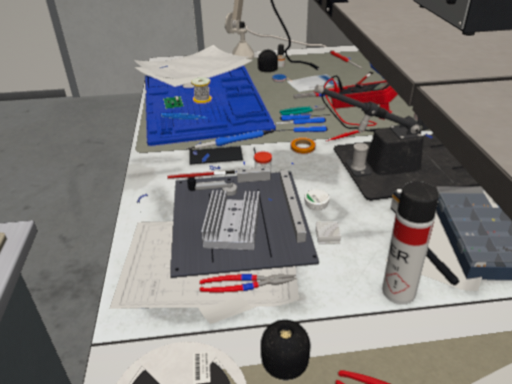

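```bash
python3 - <<'E'
from h import *
print('corner',onz('top',[[210,181],[213,177]],.012),onz('side',[[281,180]],.012),'fix',onz('side',[[277,182]],0))
print('pivot',onz('side',[[227,187]],.026),'knob',onz('side',[[195,183]],.038),onz('top',[[226,271]],.038))
d=np.load('top0.npy'); v,u=np.mgrid[:384,:512]
P=dep('top',np.c_[u.ravel(),v.ravel()],d.ravel()); 
m=(P[:,2]>.044)&(P[:,2]<.062)&(d.ravel()>0)
im=np.zeros((384,512),np.uint8); im.ravel()[m]=255
im=cv2.morphologyEx(im,cv2.MORPH_CLOSE,np.ones((5,5)))
n,l,s,c=cv2.connectedComponentsWithStats(im)
for i in range(1,n):
    if s[i,4]>300:
        k=(l.ravel()==i)&m; r=cv2.minAreaRect(P[k][:,:2].astype(np.float32)*1000); print(s[i],np.median(P[k][:,2]),r,cv2.boxPoints(r))
# fence/stop tops z=.036
m=(P[:,2]>.030)&(P[:,2]<.042)&(d.ravel()>0)
im=np.zeros((384,512),np.uint8); im.ravel()[m]=255
n,l,s,c=cv2.connectedComponentsWithStats(im)
for i in range(1,n):
    if s[i,4]>100:
        k=(l.ravel()==i)&m; r=cv2.minAreaRect(P[k][:,:2].astype(np.float32)*1000); print('bar',s[i],np.median(P[k][:,2]),r)
E
```

```text
corner [[0.63898586 0.21671713 0.012     ]
 [0.64739688 0.21071309 0.012     ]] [[0.64955268 0.20525329 0.012     ]] fix [[0.64277145 0.21613571 0.        ]]
pivot [[0.53335615 0.17674447 0.026     ]] knob [[0.46972328 0.18322738 0.038     ]] [[0.45744651 0.17800522 0.038     ]]
[139 171  11  71 529] 0.051236273320016734 ((582.4881591796875, 343.55560302734375), (137.99496459960938, 18.04520034790039), 2.8195669651031494) [[513.1304  349.17325]
 [514.01807 331.14987]
 [651.84595 337.93796]
 [650.95825 355.96133]]
[405 194  32  32 768] 0.055084195628602006 ((583.431396484375, -206.68980407714844), (61.91567611694336, 60.685577392578125), 32.74812316894531) [[ 540.9803  -197.91635]
 [ 573.8079  -248.95636]
 [ 625.8825  -215.46326]
 [ 593.0549  -164.42325]]
[255 205  62  26 853] 0.052078223500997334 ((563.5450439453125, 62.78295135498047), (120.0755615234375, 27.168813705444336), 78.53434753417969) [[538.2974      6.6435966]
 [564.924       1.2429657]
 [588.79266   118.9223   ]
 [562.1661    124.32294  ]]
[248 237  63  26 862] 0.05212337020001856 ((501.71142578125, 75.44820404052734), (
[... 344 characters left out ...]
7508316656 ((616.8138427734375, 276.1877746582031), (39.342403411865234, 39.95803451538086), 46.14824676513672)
bar [203 187  10  36 288] 0.03627328647794348 ((588.9348754882812, 218.319580078125), (16.39076805114746, 70.18800354003906), 89.393310546875)
bar [251 219  62  30 661] 0.031233187234568027 ((532.7771606445312, 68.85552215576172), (119.43755340576172, 35.960819244384766), 78.57340240478516)
bar [220 227   9  43 239] 0.03712266054814917 ((502.5484924316406, 181.92938232421875), (82.93321228027344, 15.747306823730469), 2.3480350971221924)
bar [143 234   8  41 141] 0.03741267679416316 ((488.03277587890625, 339.8602600097656), (13.727884292602539, 80.28380584716797), 85.81599426269531)
```

The top view shows the plate with the fence at rows ~170–180 and the stop at (207,204). The lever is open, with its knob near (225,271), and the heatsink is centred near (283,234). The side view agrees. The corner is at about (0.643, 0.210) and fixture yaw is about 0. The block is at (0.533, 0.069), turned 11.5° clockwise.

Plan: push the long front face with two spread fingers to square it onto the fence, then slide it along to the stop.

```bash
python3 -m pendant '[[0.6,-0.8,0.1,0,0,0.4,0.3],[1.4,-1.8,0.1,0,0,0.8,0.3],[2.2,-2.8,0.1,0,0,1.2,0.3],[3.0,-3.7,0.2,0,0,1.6,0.3],[3.8,-4.6,0.3,0,0,2.0,0.3],[4.6,-5.6,0.4,0,0,2.4,0.3],[5.4,-6.6,0.5,0,0,2.8,0.3],[6.2,-7.6,0.6,0,0,3.1,0.3],[6.9,-8.5,0.7,0,0,3.34,0.3],[7.4,-9.1,0.8,0,0,3.34,0.3]]'
python3 - <<'E'
from h import *
print(manip.tip_reach, manip.get_obs()['joint_pos'])
o=manip.get_obs();print(R.from_quat(o['ee_rot']).as_matrix().round(3))
E
```

```text
clock: 1.85
position: [0.4071, 0.0175, 0.2056]
ee_rot: [1.0, 0.001, 0.001, 0.0]
ft_force: [1.2, -0.9, -0.9]
grip_width: 0.65
grasp_force: 0.0
0.014 [ 0.56291358 -0.11102953 -0.66396531  2.01556269 -0.07223962  1.21320513
 -1.64113029]
[[ 1.     0.002  0.001]
 [ 0.002 -1.    -0.001]
 [ 0.001  0.001 -1.   ]]
```

```bash
python3 -m pendant '[[0.2,-0.6,0.4,0,0,0,0.3],[0.46,-1.06,1.0,0,0,0,0.3],[0.46,-1.06,1.7,0,0,0,0.3],[0.46,-1.06,2.4,0,0,0,0.3],[0.46,-1.06,3.0,0,0,0,0.3],[0.46,-1.06,3.4,0,0,0,0.3],[0.46,-1.06,3.5,0,0,0,0.3],[0.56,-1.06,3.5,0,0,0,0.3],[0.7,-1.06,3.5,0,0,0,0.3],[0.8,-1.06,3.5,0,0,0,0.3]]'
python3 - <<'E'
from h import *
im,d=manip.camera('side'); cv2.imwrite('pics/s1.png',cv2.resize(im[140:300,140:350,::-1],None,fx=3,fy=3))
E
```

```text
clock: 3.1
position: [0.4481, 0.0677, 0.031]
ee_rot: [1.0, 0.0, 0.001, 0.0]
ft_force: [-0.1, 1.0, -0.3]
grip_width: 0.652
grasp_force: 0.0
```

View pics/s1.png

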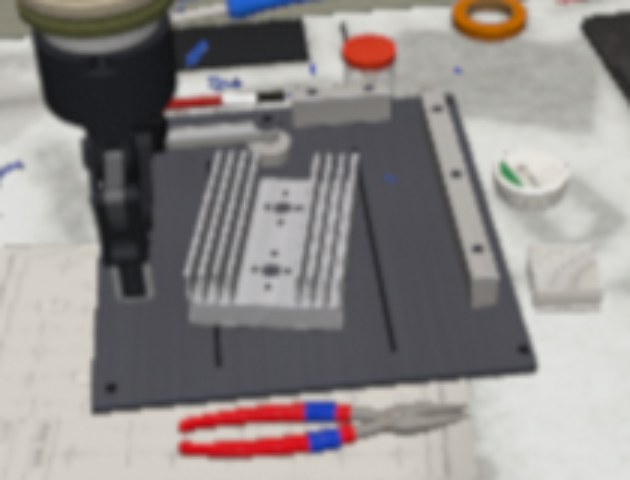

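Both fingers are in front of the block (left of it at crop (130,270)), and no force is registering. Next I push toward the fence.

```bash
python3 -m pendant '[[0.15,0,0,0,0,0,0.3],[0.3,0,0,0,0,0,0.3],[0.45,0,0,0,0,0,0.3],[0.6,0,0,0,0,0,0.3],[0.75,0,0,0,0,0,0.3],[0.9,0,0,0,0,0,0.3],[1.05,0,0,0,0,0,0.3],[1.2,0,0,0,0,0,0.3],[1.35,0,0,0,0,0,0.3],[1.5,0,0,0,0,0,0.3]]'
cat > blk.py <<'E'
from h import *
def blk(n='top'):
    im,d=manip.camera(n); v,u=np.mgrid[:384,:512]
    P=dep(n,np.c_[u.ravel(),v.ravel()],d.ravel())
    m=(P[:,2]>.046)&(P[:,2]<.058)&(d.ravel()>0)&(P[:,0]>.44)&(P[:,0]<.66)&(P[:,1]>-.05)&(P[:,1]<.225)
    a=np.zeros((384,512),np.uint8); a.ravel()[m]=255
    c,l,s,_=cv2.connectedComponentsWithStats(a)
    for i in range(1,c):
        if s[i,4]>150:
            k=(l.ravel()==i)&m; r=cv2.minAreaRect(P[k][:,:2].astype(np.float32)*1000); print(s[i],np.round(cv2.boxPoints(r)).tolist(),np.round(r[1]),round(r[2],1))
    return im
if __name__=='__main__':
    import sys
    im=blk()
    if len(sys.argv)>1: cv2.imwrite(sys.argv[1],cv2.resize(im[150:300,180:350,::-1],None,fx=3.5,fy=3.5))
    o=manip.get_obs(); print(o['clock'],o['position'],o['ft_force'])
E
python3 blk.py pics/t2.png
```

```text
clock: 4.4
position: [0.5211, 0.0678, 0.0298]
ee_rot: [1.0, 0.0, -0.001, 0.0]
ft_force: [-6.7, -0.1, 3.1]
grip_width: 0.648
grasp_force: 3.2
4.45 [0.52221001 0.06775166 0.02993761] [-2.47815523 -0.17086045 -1.33601286]
```

View pics/t2.png

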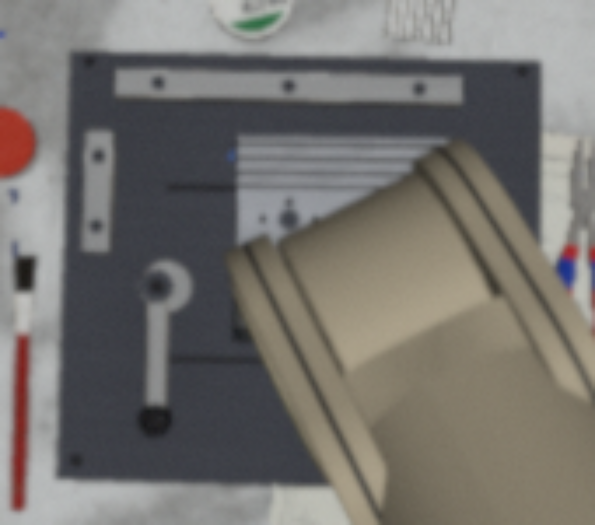

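The block is now square to the fence, with its back edge at crop row ~136 and the fence face at ~103. Next I press it home on the fence.

```bash
python3 -m pendant '[[0.1,0,0,0,0,0,0.3],[0.2,0,0,0,0,0,0.3],[0.28,0,0,0,0,0,0.3],[0.34,0,0,0,0,0,0.3],[0.38,0,0,0,0,0,0.3],[0.42,0,0,0,0,0,0.3],[0.45,0,0,0,0,0,0.3],[0.48,0,0,0,0,0,0.3],[0.5,0,0,0,0,0,0.3],[0.5,0,0,0,0,0,0.3]]'
```

```text
clock: 5.7
position: [0.5431, 0.0677, 0.03]
ee_rot: [1.0, 0.0, -0.004, 0.001]
ft_force: [-24.6, -0.9, 17.5]
grip_width: 0.653
grasp_force: 12.5
```

```bash
python3 -m pendant '[[-0.6,0,0,0,0,0,0.3],[-1.2,0,-0.2,0,0,0,0.3],[-1.2,0,-1.2,0,0,0,-1],[-1.0,0.6,-1.8,0,0,0,-1],[-0.3,1.4,-1.8,0,0,0,-1],[0.4,2.2,-1.8,0,0,0,-1],[0.82,2.3,-1.8,0,0,0,-1],[0.82,2.3,-1.4,0,0,0,-1],[0.82,2.3,-0.7,0,0,0,-1],[0.82,2.3,-0.04,0,0,0,-1]]' && python3 blk.py pics/t3.png
```

```text
clock: 6.95
position: [0.587, -0.0462, 0.0306]
ee_rot: [1.0, 0.001, 0.0, -0.0]
ft_force: [0.8, 0.1, 0.1]
grip_width: -0.002
grasp_force: 0.0
7.0 [ 0.58441762 -0.04626873  0.02625865] [-2.46352673  0.79699762 -2.41766512]
```

View pics/t3.png

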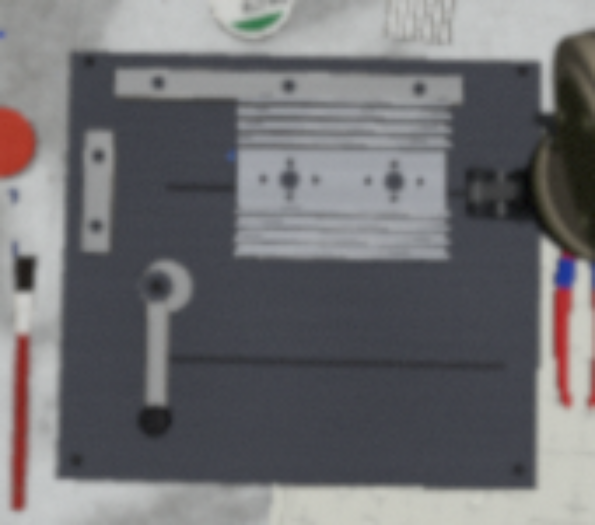

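The long side is flat on the fence (crop cols 237–450, row ~103) and the shut fingers are at the right end. Next I slide it toward the stop.

```bash
sed -i 's/    c,l,s,_=/    a=cv2.morphologyEx(a,cv2.MORPH_CLOSE,np.ones((5,5)));c,l,s,_=/' blk.py
python3 -m pendant '[[0,-0.2,-0.06,0,0,0,-1],[0,-0.4,-0.06,0,0,0,-1],[0,-0.54,-0.06,0,0,0,-1],[0,-0.68,-0.06,0,0,0,-1],[0.0,-0.82,-0.06,0,0,0,-1],[0.01,-0.96,-0.06,0,0,0,-1],[0.01,-1.1,-0.06,0,0,0,-1],[0.02,-1.24,-0.06,0,0,0,-1],[0.02,-1.38,-0.06,0,0,0,-1],[0.02,-1.5,-0.06,0,0,0,-1]]' && python3 blk.py pics/t4.png
```

```text
clock: 8.25
position: [0.5888, 0.0261, 0.0352]
ee_rot: [1.0, -0.001, -0.0, 0.001]
ft_force: [-1.4, -6.5, 2.7]
grip_width: -0.003
grasp_force: 3.3
[237 177  47  15 627] [[615.0, 68.0], [642.0, 68.0], [644.0, 159.0], [617.0, 160.0]] [92. 27.] 88.8
[236 209  62  15 769] [[552.0, 40.0], [579.0, 40.0], [581.0, 159.0], [554.0, 160.0]] [120.  27.] 89.1
8.3 [0.58875071 0.02739737 0.03526411] [-1.33644509 -4.74777867  0.33351886]
```

View pics/t4.png

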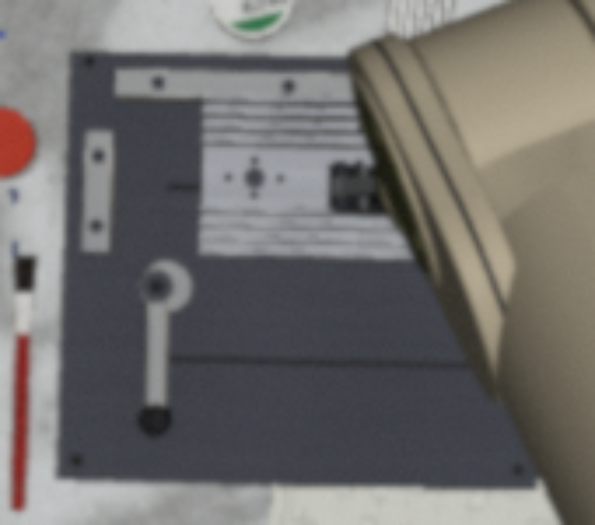

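The block is travelling along the fence about square (crop cols 200–410), its end still ~50 mm from the stop. I continue with a slight lean toward the fence.

```bash
python3 -m pendant '[[0.01,-0.12,0,0,0,0,-1],[0.02,-0.25,0,0,0,0,-1],[0.03,-0.38,0,0,0,0,-1],[0.04,-0.5,0,0,0,0,-1],[0.05,-0.62,0,0,0,0,-1],[0.06,-0.74,0,0,0,0,-1],[0.06,-0.84,0,0,0,0,-1],[0.06,-0.92,0,0,0,0,-1],[0.06,-0.98,0,0,0,0,-1],[0.06,-1.03,0,0,0,0,-1]]' && python3 blk.py
```

```text
clock: 9.55
position: [0.5895, 0.0713, 0.0348]
ee_rot: [1.0, -0.002, -0.004, 0.006]
ft_force: [-17.1, -25.6, 19.3]
grip_width: -0.001
grasp_force: 15.6
[215 177  32  14 408] [[616.0, 202.0], [617.0, 141.0], [643.0, 141.0], [642.0, 202.0]] [26. 61.] 0.5
[214 208  49  15 623] [[552.0, 109.0], [579.0, 108.0], [581.0, 203.0], [554.0, 204.0]] [95. 27.] 89.1
9.6 [0.58952704 0.07184427 0.03484479] [-16.46858371 -23.43935793  18.90768905]
```

```bash
python3 -m pendant '[[-0.06,0.3,0,0,0,0,-1],[-0.06,0.8,0,0,0,0,-1],[-0.06,1.4,0,0,0,0,-1],[-0.06,2.2,0,0,0,0,-1],[-0.06,2.8,0,0,0,0,-1],[-0.06,2.8,0,0,0,0,-1],[-0.06,2.8,0,0,0,0,-1],[-0.06,2.8,0,0,0,0,-1],[-0.06,2.8,0,0,0,0,-1],[-0.06,2.8,0,0,0,0,-1]]' && python3 - <<'E'
from blk import *
im=blk(); cv2.imwrite('pics/t5.png',cv2.resize(im[160:250,190:310,::-1],None,fx=6,fy=6,interpolation=cv2.INTER_CUBIC))
E
```

```text
clock: 10.85
position: [0.589, -0.0602, 0.0353]
ee_rot: [1.0, 0.001, 0.0, -0.0]
ft_force: [-0.9, -0.4, -0.5]
grip_width: -0.001
grasp_force: 0.0
[214 177  61  15 844] [[616.0, 86.0], [643.0, 85.0], [644.0, 204.0], [617.0, 204.0]] [119.  27.] 89.5
[213 208  62  16 853] [[553.0, 85.0], [580.0, 85.0], [581.0, 205.0], [554.0, 205.0]] [120.  27.] 89.5
```

View pics/t5.png

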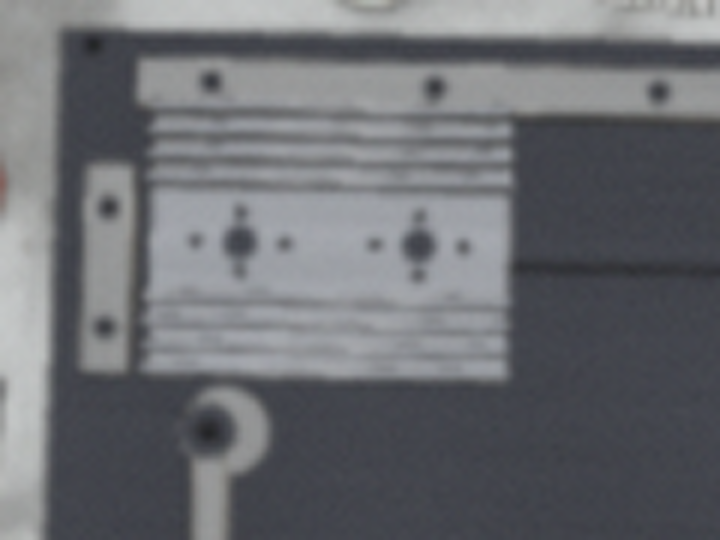

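A gap of about 5 mm remains between the block's left end (col 148) and the stop face (col 132). The block is near flush on the fence, so the fingers' lean probably made it bind. I push again straight, with no lean.

```bash
python3 -m pendant '[[-0.04,-1.0,0,0,0,0,-1],[-0.04,-2.0,0,0,0,0,-1],[-0.04,-2.5,0,0,0,0,-1],[-0.04,-2.6,0,0,0,0,-1],[-0.04,-2.66,0,0,0,0,-1],[-0.04,-2.72,0,0,0,0,-1],[-0.04,-2.78,0,0,0,0,-1],[-0.04,-2.84,0,0,0,0,-1],[-0.04,-2.88,0,0,0,0,-1],[-0.04,-2.88,0,0,0,0,-1]]' && python3 blk.py
```

```text
clock: 12.15
position: [0.5873, 0.0761, 0.035]
ee_rot: [1.0, -0.003, -0.001, 0.004]
ft_force: [-2.2, -16.6, 5.5]
grip_width: -0.0
grasp_force: 8.5
[211 177  32  14 392] [[616.0, 149.0], [642.0, 148.0], [643.0, 210.0], [617.0, 210.0]] [62. 26.] 89.6
[210 208  49  15 597] [[552.0, 116.0], [579.0, 116.0], [581.0, 210.0], [554.0, 211.0]] [95. 27.] 88.6
12.2 [0.58732313 0.07606106 0.03501219] [ -2.16315756 -17.03361665   4.1781425 ]
```

```bash
python3 -m pendant '[[0,-0.03,0,0,0,0,-1],[0,-0.06,0,0,0,0,-1],[0,-0.08,0,0,0,0,-1],[0,-0.1,0,0,0,0,-1],[0,-0.1,0,0,0,0,-1],[0,0.1,0,0,0,0,-1],[0,0.5,0,0,0,0,-1],[0,1.2,0,0,0,0,-1],[0,2.0,0,0,0,0,-1],[0,2.6,0,0,0,0,-1]]' && python3 - <<'E'
from blk import *
im=blk(); cv2.imwrite('pics/t6.png',cv2.resize(im[160:250,190:310,::-1],None,fx=6,fy=6,interpolation=cv2.INTER_CUBIC))
E
```

```text
clock: 13.45
position: [0.5868, -0.0497, 0.0352]
ee_rot: [1.0, -0.001, 0.0, 0.0]
ft_force: [0.1, -0.2, 0.4]
grip_width: 0.001
grasp_force: 0.0
[211 177  62  15 840] [[615.0, 90.0], [643.0, 90.0], [644.0, 210.0], [617.0, 210.0]] [120.  27.] 89.4
[210 208  62  16 854] [[553.0, 91.0], [580.0, 91.0], [581.0, 210.0], [554.0, 211.0]] [120.  27.] 89.5
```

View pics/t6.png

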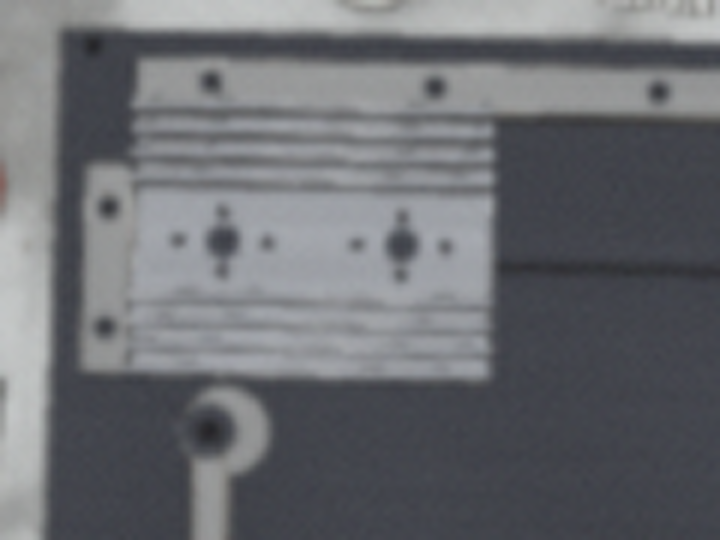

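The end is flush on the stop (col 132), and the long side is parallel to the fence. I give one light press on the front near the free end to be sure it is flat on the fence.

```bash
python3 -m pendant '[[-0.9,0,0,0,0,0,-1],[-1.74,-0.4,0,0,0,0,-1],[-1.74,-1.4,0,0,0,0,-1],[-1.74,-2.4,0,0,0,0,-1],[-1.74,-3.2,0,0,0,0,-1],[-1.4,-3.33,0,0,0,0,-1],[-1.1,-3.33,0,0,0,0,-1],[-0.94,-3.33,0,0,0,0,-1],[-0.86,-3.33,0,0,0,0,-1],[-0.82,-3.33,0,0,0,0,-1]]'
```

```text
clock: 14.75
position: [0.5438, 0.1187, 0.0347]
ee_rot: [1.0, -0.0, -0.002, 0.001]
ft_force: [-14.1, -2.3, 10.0]
grip_width: 0.001
grasp_force: 7.2
```

```bash
python3 -m pendant '[[-0.5,0,0,0,0,0,-1],[-0.92,0,-0.5,0,0,0,-1],[-1.2,-0.4,-1.5,0,0,0,-1],[-1.5,-1.2,-1.7,0,0,0,-1],[-1.68,-2.0,-1.7,0,0,0,-1],[-1.68,-2.0,-1.7,0,0,0,-1],[-1.68,-2.0,-1.2,0,0,0,-1],[-1.68,-2.0,-0.7,0,0,0,-1],[-1.68,-2.0,-0.34,0,0,0,-1],[-1.68,-2.0,-0.34,0,0,0,-1]]'
```

```text
clock: 16.0
position: [0.4612, 0.2188, 0.0512]
ee_rot: [1.0, -0.0, -0.001, 0.0]
ft_force: [-0.1, 0.8, 1.1]
grip_width: -0.003
grasp_force: 0.0
```

```bash
python3 -m pendant '[[0,0.3,0,0,0,0,-1],[0,0.57,0,0,0,0,-1],[0.04,0.82,0,0,0,0,-1],[0.15,1.06,0,0,0,0,-1],[0.3,1.27,0,0,0,0,-1],[0.45,1.46,0,0,0,0,-1],[0.5,1.5,0,0,0,0,-1],[0.5,1.5,0,0,0,0,-1],[0.3,1.2,0,0,0,0,-1],[0.3,1.2,-1.0,0,0,0,-1]]'
python3 - <<'E'
from h import *
im,d=manip.camera('side')
for t in ['lever_knob','lever_pivot']:
    r=manip.tip_of(t,'side'); print(t,[(onz('side',[q['pixel']],.038 if 'knob' in t else .026).round(4),round(q['p'],2)) for q in r[:2]])
E
```

```text
clock: 17.25
position: [0.4732, 0.1612, 0.1002]
ee_rot: [1.0, 0.002, -0.003, 0.0]
ft_force: [1.3, -0.4, 0.4]
grip_width: 0.001
grasp_force: 0.0
lever_knob [(array([[0.4954, 0.1301, 0.038 ]]), 0.63)]
lever_pivot [(array([[0.533, 0.193, 0.026]]), 0.84)]
```

```bash
python3 -m pendant '[[-0.5,0.3,0,0,0,0,-1],[-0.5,0.84,0,0,0,0,-1],[-0.5,0.84,0.5,0,0,0,-1],[-0.5,0.84,1.0,0,0,0,-1],[-0.3,0.86,1.0,0,0,0,-1],[-0.05,0.88,1.0,0,0,0,-1],[0.2,0.94,1.0,0,0,0,-1],[0.4,0.98,1.0,0,0,0,-1],[0.6,1.02,1.0,0,0,0,-1],[0.75,1.05,1.0,0,0,0,-1]]'
```

```text
clock: 18.65
position: [0.514, 0.1056, 0.052]
ee_rot: [1.0, -0.0, -0.002, 0.001]
ft_force: [-6.1, -3.8, -1.3]
grip_width: 0.002
grasp_force: 3.3
```

```bash
python3 -m pendant '[[0.06,0,0,0,0,0,-1],[0.12,0,0,0,0,0,-1],[0.18,0,0,0,0,0,-1],[0.24,0,0,0,0,0,-1],[0.28,0,0,0,0,0,-1],[0.32,0,0,0,0,0,-1],[0.32,0,0,0,0,0,-1],[0.32,0,0,0,0,0,-1],[0.32,0,0,0,0,0,-1],[0.32,0,0,0,0,0,-1]]'
```

```text
clock: 19.9
position: [0.5184, 0.1054, 0.0508]
ee_rot: [1.0, 0.001, -0.013, 0.005]
ft_force: [-65.4, -12.1, 51.2]
grip_width: -0.002
grasp_force: 33.9
```

65 N at the knob means the lever is on its end stop. I back off and check.

```bash
python3 -m pendant '[[-0.1,0,0,0,0,0,-1],[-0.6,0,0,0,0,0,-1],[-1.2,0,0,0,0,0,-1],[-1.6,0,-1.0,0,0,0,-1],[-1.6,0.8,-2.2,0,0,0,-1],[-1.6,1.8,-3.0,0,0,0,-1],[-1.6,2.8,-3.0,0,0,0,-1],[-1.6,3.8,-3.0,0,0,0,-1],[-1.6,4.8,-3.0,0,0,0,-1],[-1.6,5.6,-3.0,0,0,0,-1]]' && python3 - <<'E'
from blk import *
im=blk(); cv2.imwrite('pics/t7.png',cv2.resize(im[145:295,130:370,::-1],None,fx=3.3,fy=3.3,interpolation=cv2.INTER_CUBIC))
E
```

```text
clock: 21.15
position: [0.4513, -0.1753, 0.2037]
ee_rot: [1.0, -0.0, 0.001, 0.001]
ft_force: [0.5, -0.0, -0.6]
grip_width: -0.0
grasp_force: 0.0
[211 177  61  15 834] [[616.0, 92.0], [643.0, 91.0], [644.0, 210.0], [616.0, 210.0]] [118.  27.] 89.6
[210 208  62  16 854] [[553.0, 91.0], [580.0, 91.0], [581.0, 211.0], [554.0, 211.0]] [120.  27.] 89.5
```

View pics/t7.png

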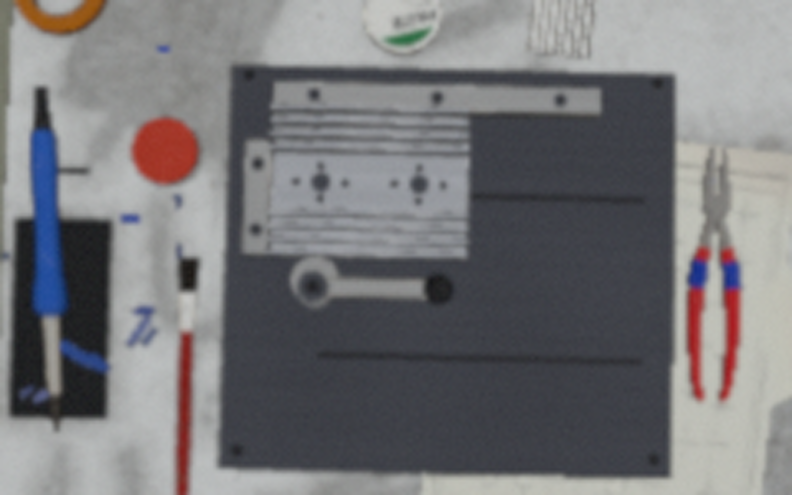

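The lever is closed, pointing along the heatsink's front with its knob at (438,290). The block sits tight in the corner, the bystanders haven't moved, and the arm is clear.

```bash
python3 -c "
from workcell import manip; print(manip.hand_in())"
```

```text
the job is handed in; nothing more can be done
None
```

The heatsink is flat along the fence and up against the end stop, the cam lever is pushed to its own stop, the small things are where they were, and the job is handed in at about 21 s on the robot's clock.

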